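# Fetch the check weight from behind the reagents

## Robot

A 6-joint arm with a two-finger parallel gripper is mounted at the origin on the work surface. World frame = base frame: x ahead of the robot, y to its left, z up, the work surface at z = 0. Lengths are in mm, angles in rad, forces in N, time in s.
With the tool pointing down it reaches from about 350 to 775 mm from the base axis. Payload 7.3 kg.
Tool frame: the origin (TCP) lies at the centre of the arm's flange, where the gripper is bolted on; the fingertips stand 178 mm ahead of it and the grasp point (between the pads) lies 159 mm ahead of it; z points along the fingers, y is the direction in which the jaws open and shut (so a half turn about z gives the same grasp; the last joint's range is limited). The gripper opens to 92 mm and grips with 3 to 60 N. Pads are 19 mm wide; open, the fingers measure 130 mm over their backs; the gripper's body (75 mm by 190 mm) begins 47 mm behind the grasp point.
Start: joints at [1.121, 0.342, 1.524, -0, 1.275, -0.146], TCP at [157.031, 500.968, 404.741] pointing down, gripper open.
Joint ranges: [-2.53, 2.53], [-0.77, 2.02], [0.04, 2.7], [-1, 4.14], [0.28, 2.66], [-3.11, 3.11]. Speed limits (rad/s): [2.57, 2.57, 3.14, 3.14, 3.14, 3.14].

## Interface

Orientations are given as [roll, pitch, yaw] about the fixed x, y, z axes, in that order (R = Rz(yaw) Ry(pitch) Rx(roll)).
In Python, from plant import get_obs, capture, close_job gives the robot as it stands. The module is installed in compiled form; this text tells all that it offers.
- The arm moves only by the shell command python3 -m pendant 'ROWS'. ROWS is JSON, a list of rows, each a list of 3 entries, a list of its own where there are three numbers: the shift along the tool's x, y, z in m, then the turn, a rotation vector about the tool's x, y, z in rad, then the finger opening in m, from 0 to 0.0918. In form: [[[tx, ty, tz], [wx, wy, wz], fingers], ...]. A call has 1 to 10 rows; each row is the pose to reach, as a shift and turn from the pose commanded when the call began, along the tool's axes at that moment; what a row does not reach only later rows make up. A row lasts 1/12 s, in which the tool goes at most 41.7 mm and 7.16 degrees, less where a joint would pass 70% of its speed; a pose out of reach is approached as far as the arm can. A call with a gripper value outside its range is refused whole. The fingers move at their own pace and stop on an object; the grip force is fixed at half the most. Time passes only in rows, so rows that repeat a pose let the fingers close. It gives the time, the measured TCP pose, the force and the opening at its end, in the units of the state.
- get_obs(): the state, without advancing time (a new reading comes with each control period).
- capture(name): name is "scene" or "top" or "wrist"; returns a dict with "color" (384x512x3 uint8, red, green, blue), "mtx" (3x3 intrinsics, pixels), "rvec" (rotation vector, rad) and "tvec" (3), from world to camera coordinates, as OpenCV has them. Camera axes: x right, y down, z forward; pixel columns grow to the right and rows downward; lengths in mm; the calibration is good to about 2 mm. A picture is of the moment at which its call begins. There is no depth.
- close_job(): hands the job in, once; it reports no verdict.
The state is a dict: "time": time; "joint_positions": joint angles; "dq": joint speeds; "tau": joint torques, N m; "tool_pos": TCP position; "tcp_rot": TCP orientation; "contact_force": force on the tool from outside, world axes, zero at the start; "moment": the same for the moment, N m; "grip_width": finger opening in mm.
Only numpy, scipy, OpenCV 4.12 (cv2) and the standard library are available. Lean on these libraries where they do the work, as an engineer would, in place of code of your own. Each camera call takes 0.05 s, during which the arm holds its last target. There are 200 camera calls.

## Task

The balance is due for its daily check, but the steel check weight stands behind the bottle and the jar in the wooden stand. Move the bottle and the jar into the white tray, and with both standing there set the weight gently, upright, on the middle of the balance's round pan. Then stand the bottle and the jar back in the stand, each on the rubber disc where it stood at first, and leave the weight on the pan and the test-tube rack, beaker and tip box undisturbed.

Things in the scene. Friction and masses are not known exactly. Their poses are not given: they have to be found in the camera images.
- bottle: Amber glass reagent bottle with a black screw cap, loose, about 0.28 kg (varies by a quarter), 130 mm tall: round body 60 mm in diameter up to 70 mm, shoulder up to 86 mm, neck 34 mm in diameter up to 97 mm, then a cap 40 mm in diameter from 97 to 130 mm: easily held by the cap. Origin: centre of its underside; z up along its axis. It starts upright in the wooden stand, on one of the two rubber discs (within 3 mm of its centre).
- jar: Squat white plastic jar with a white lid, loose, about 0.20 kg (varies by a quarter), 100 mm tall: round body 54 mm in diameter up to 70 mm, then a lid 56 mm in diameter from 70 to 100 mm: easily held by the lid. Origin: centre of its underside; z up. It starts upright on the other rubber disc of the stand.
- weight: Polished steel check weight, loose, 0.2 kg, 56 mm tall: plain round body 30 mm in diameter up to 38 mm, neck 14 mm in diameter up to 46 mm, knob 20 mm in diameter at the top (46 to 56 mm). Origin: centre of its underside; z up. It starts upright in the wooden stand, on the far side (stand's +x) of the bottle and jar, near the stand's middle line; hold it by the body, 27 mm above its underside.
- stand: Fixed shallow wooden stand, 160 mm (its x) by 200 mm (its y), 22 mm high: a floor 10 mm thick with a rim 10 mm wide that rises 12 mm above the floor. Origin: centre of its underside, on the bench; x points away from the robot (turned up to 0.25 rad), z up. Two flat dark rubber discs 68 mm in diameter (under 1 mm thick) mark the places of the bottle and jar: centres at x = -35 mm, y = +45 and -45 mm in its frame, floor height 10 mm.
- tray: Fixed white plastic tray, 240 mm (its x) by 160 mm (its y), 18 mm high, walls and floor 5 mm thick (inside 230 by 150 mm, 13 mm deep). Empty at first; to the left or the right of the stand. Origin: centre of its underside, on the bench; x points roughly away from the robot (turned up to 0.25 rad).
- balance: Fixed laboratory balance, low white housing 220 mm (its x) by 170 mm (its y), 38 mm high, with a round steel pan 120 mm in diameter whose flat top is 50 mm above the bench. On the other side of the stand from the tray. Origin: on the bench, straight below the pan's centre; x points roughly away from the robot (turned up to 0.25 rad); the housing reaches from x = -140 to +80 mm, with the display at its -x end.
- tube_rack: Bystander: wooden rack of seven glass test tubes, 50 mm by 222 mm, 145 mm tall, loose, on the bench beyond the work. Origin: centre of its underside.
- beaker: Bystander: empty glass beaker, 70 mm in diameter at the rim, 95 mm tall, loose, on the bench beyond the work. Origin: centre of its underside.
- tip_box: Bystander: plastic pipette-tip box, grey with a blue top, 85 by 125 mm, 55 mm tall, loose, on the bench beyond the stand. Origin: centre of its underside.
Things that resemble listed ones, but are neither listed nor needed, are in the scene too. Of the things like the bottle, leave any that is green; of the rest the larger one is meant. What is shaped like the jar but green or pink is not meant.

How it is judged (in metres and radians):
On the way, in this order (a step that is already met when the one before it is completed fails the run):
1. the bottle and the jar both stand upright in the tray, let go (x of bottle in the frame of tray between -0.09 and 0.09 m and y of bottle in the frame of tray between -0.053 and 0.053 m and z of each of bottle, jar in the frame of tray below 0.012 m and x of jar in the frame of tray between -0.09 and 0.09 m and y of jar in the frame of tray between -0.053 and 0.053 m and angle between each of bottle, jar's own z axis and vertical below 0.1 rad and linear speed of each of bottle, jar below 0.02 m/s and contact force between the fingers and bottle below 0.1 N and contact force between the fingers and jar below 0.1 N), for 0.2 s.
2. the weight stands upright on the middle of the pan, let go, while the bottle and the jar are still in the tray (horizontal distance between weight and balance below 0.015 m and z of weight in the frame of balance between 0.045 and 0.056 m and angle between weight's own z axis and vertical below 0.1 rad and linear speed of weight below 0.02 m/s and contact force between the fingers and weight below 0.1 N and x of bottle in the frame of tray between -0.09 and 0.09 m and y of bottle in the frame of tray between -0.053 and 0.053 m and z of each of bottle, jar in the frame of tray below 0.012 m and x of jar in the frame of tray between -0.09 and 0.09 m and y of jar in the frame of tray between -0.053 and 0.053 m), for 0.2 s.
At the end, for the whole second after the job is handed in: The weight stands upright on the pan, its axis within 15 mm of the pan's centre; the bottle and the jar each stand upright in the stand within 15 mm of where they stood at the start; all three are at rest and let go (horizontal distance between weight and balance below 0.015 m and z of weight in the frame of balance between 0.045 and 0.056 m and angle between each of weight, bottle, jar's own z axis and vertical below 0.1 rad and linear speed of each of weight, bottle, jar below 0.02 m/s and contact force between the fingers and weight below 0.1 N and distance of each of bottle, jar from where it was at the start of the episode below 0.015 m and contact force between the fingers and bottle below 0.1 N and contact force between the fingers and jar below 0.1 N); the robot touches nothing.
It fails at once if the test-tube rack is moved more than 25 mm (distance of tube_rack from where it was at the start of the episode above 0.025 m).
It fails at once if the beaker is moved more than 25 mm (distance of beaker from where it was at the start of the episode above 0.025 m).
It fails at once if the tip box is moved more than 25 mm (distance of tip_box from where it was at the start of the episode above 0.025 m).
It fails at once if the bottle, the jar or the weight is tipped over (more than 45 degrees) (angle between any of bottle, jar, weight's own z axis and vertical above 0.785 rad).
It fails at once if the weight is dropped or pressed on the balance with more than 60 N (contact force between weight and balance above 60 N).
It also fails if it takes over 125 s, if anything falls off the work surface, if the arm or the gripper's body presses on something with over 40 N, if the wrist force passes 120 N, or if a joint passes its speed limit or range.

## Working session

There is one attempt and no reset: what is moved stays moved. The work goes in short steps, Python scripts to look and compute and a shell command to move; the robot and the scene stay as the last step left them, time stands still between calls to the robot, and variables do not carry over. Pictures are saved under pics/ and viewed, about 12 in all and at most 16, crops included, and the job is handed in when it is done.

```bash
mkdir -p pics
cat > h.py <<'E'
import numpy as np,cv2
from plant import get_obs,capture,close_job
def cam(n,save=None):
    c=capture(n); 
    c['R']=cv2.Rodrigues(np.array(c['rvec'],float))[0]; c['t']=np.array(c['tvec'],float).ravel(); c['K']=np.array(c['mtx'],float)
    if save: cv2.imwrite('pics/'+save,c['color'][:,:,::-1])
    return c
def ray(c,u,v,z):
    d=c['R'].T@np.linalg.solve(c['K'],[u,v,1.]); o=-c['R'].T@c['t']
    return o+d*(z-o[2])/d[2]
def proj(c,P):
    p=c['K']@(c['R']@np.array(P,float)+c['t']); return p[:2]/p[2]
E
python3 - <<'E'
from h import *
import pickle
a=cam('scene');b=cam('top')
pickle.dump((a,b),open('start.pkl','wb'))
for c in(a,b): print(c['K'][0,0],-c['R'].T@c['t'])
cv2.imwrite('pics/top0.png',cv2.resize(b['color'][:,:,::-1],(800,600),interpolation=cv2.INTER_CUBIC))
cv2.imwrite('pics/scene0.png',cv2.resize(a['color'][:,:,::-1],(800,600),interpolation=cv2.INTER_CUBIC))
print(get_obs())
E
```

```text
378.5156526478596 [1024.26324428  239.88534768  685.02558686]
494.23855711484396 [ 353.79667313    3.87456236 1181.00076761]
{'time': 0.1, 'joint_positions': array([ 1.12098745e+00,  3.42649232e-01,  1.52493900e+00,  2.16113879e-05,
        1.27539839e+00, -1.46006433e-01]), 'dq': array([ 0.00058554, -0.00201474, -0.00160629, -0.00033311,  0.00082923,
       -0.00112857]), 'tau': array([ 1.62940312e-03, -4.32004845e+01, -2.44699091e+01,  7.19941081e-02,
        5.24159241e-02, -4.34139952e-05]), 'tool_pos': array([156.97824967, 500.85060812, 404.11015945]), 'tcp_rot': array([-3.14021652e+00, -2.23252405e-04,  2.83778375e+00]), 'contact_force': array([ 0.32254559,  0.24853123, -0.39711945]), 'moment': array([-0.00420966,  0.04645751, -0.01993103]), 'grip_width': 91.76828173243887}
```

View pics/top0.png

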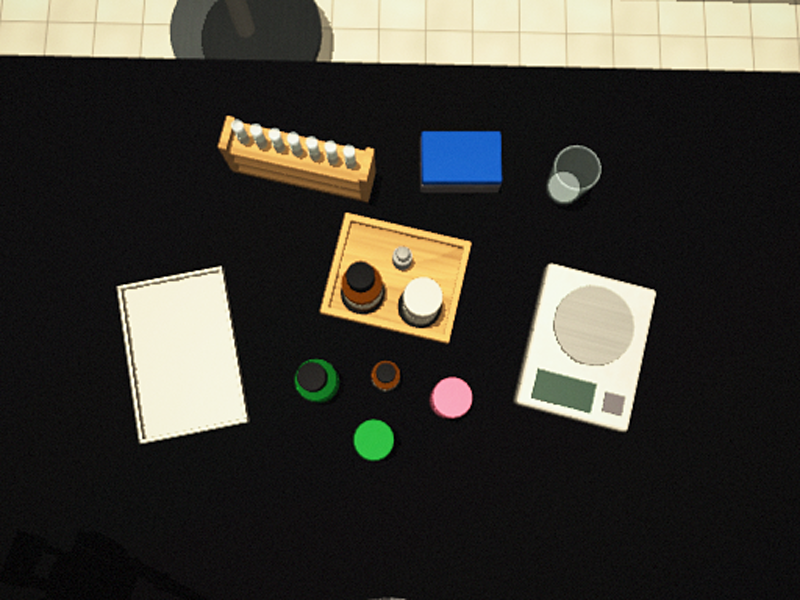

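View pics/scene0.png

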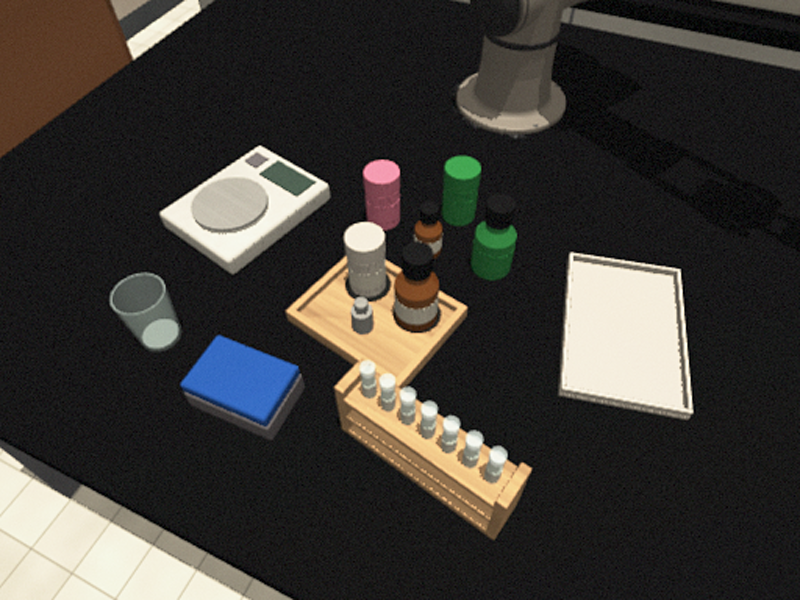

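The large amber bottle is at (362,285) in the enlarged top view, the white jar at (421,300) and the weight at (402,257). All three stand in the wooden stand. The tray is on the left and the balance on the right. The decoys are the green bottle (315,380), the small amber bottle (385,376), the pink jar (452,398) and the green jar (373,440). The larger amber bottle and the white jar in the stand fit the description. Next I measure and make a crop to confirm.

```bash
cat > m.py <<'E'
from h import *
import pickle
a,c=pickle.load(open('start.pkl','rb'))
im=c['color']; hsv=cv2.cvtColor(im,cv2.COLOR_RGB2HSV)
def rect(mask,x0,x1,y0,y1,z):
    m=np.zeros_like(mask); m[y0:y1,x0:x1]=mask[y0:y1,x0:x1]
    n,l,s,cc=cv2.connectedComponentsWithStats(m); k=1+np.argmax(s[1:,4])
    p=cv2.findContours((l==k).astype(np.uint8),0,1)[0][0].reshape(-1,2)
    w=np.array([ray(c,u,v,z)[:2] for u,v in p],np.float32)
    r=cv2.minAreaRect(w); b=cv2.boxPoints(r); print(np.round(r[0],1),np.round(r[1],1),round(r[2],2)); return r,(l==k)
wood=cv2.inRange(hsv,(8,60,90),(25,255,255)); white=cv2.inRange(hsv,(0,0,150),(180,60,255))
print('stand');rs,_=rect(wood,200,305,130,225,22)
print('tray');rt,_=rect(white,60,170,160,300,18)
print('bal');rb,_=rect(white,320,430,160,285,38)
print('lid');_,lm=rect(white,250,290,170,212,100)
print('all white comps near lid done')
# pan circle
sub=im[165:245,345:415]; g=cv2.cvtColor(sub,cv2.COLOR_RGB2GRAY)
print('pan',cv2.HoughCircles(cv2.medianBlur(g,3),cv2.HOUGH_GRADIENT,1,50,param1=80,param2=15,minRadius=20,maxRadius=32))
cv2.imwrite('pics/crop.png',cv2.resize(im[125:295,185:310,::-1],None,fx=3.5,fy=3.5,interpolation=cv2.INTER_CUBIC)) if 0 else None
x=cv2.resize(im[130:225,200:310,::-1],None,fx=4,fy=4,interpolation=cv2.INTER_CUBIC)
y=cv2.resize(a['color'][130:230,180:305,::-1],None,fx=2.8,fy=3.8,interpolation=cv2.INTER_CUBIC)
cv2.imwrite('pics/crop.png',np.hstack([x,y]))
E
python3 m.py
```

```text
stand
[587.7  -4. ] [202.4 163.1] 77.42
tray
[466.  316.9] [241.1 159.8] 12.25
bal
[ 484.3 -290.3] [168.6 218.7] 76.05
lid
[543.8 -41.4] [51.9 53.4] 0.76
all white comps near lid done
pan [[[33.5 44.5 27.1]]]
```

View pics/crop.png

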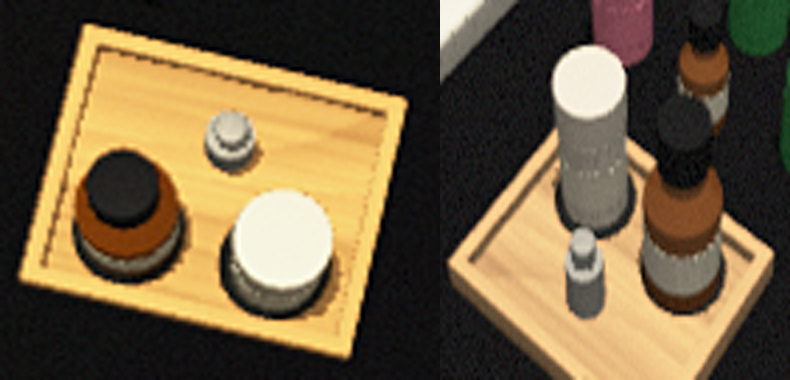

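Crop confirms it: the bottle is the big amber one with the black cap and the jar is all white, both on dark discs, with the steel weight behind them. The stand and tray sizes match, and the lid ray agrees with the jar disc to about 1 mm.

```bash
cat >> h.py <<'E'
def go(xyz,yaw,frm=None):
    """tool-frame shift (m) and turn from current pose, tool pointing exactly down at the goal, xyz = grasp point"""
    from scipy.spatial.transform import Rotation as Ro
    o=get_obs(); R=Ro.from_euler('xyz',o['tcp_rot']); p=np.array(o['tool_pos'])
    if frm: p=np.array(frm[0])+[0,0,159.]; R=Ro.from_euler('xyz',[np.pi,0,frm[1]])
    G=Ro.from_euler('xyz',[np.pi,0,yaw]); t=np.array(xyz,float)+[0,0,159]
    print('shift',np.round(R.inv().apply(t-p)/1000,4),'turn',np.round((R.inv()*G).as_rotvec(),3))
E
python3 - <<'E'
from h import *
import pickle
a,c=pickle.load(open('start.pkl','rb'))
th=np.radians(77.42-90);S=np.array([587.7,-4]);R=np.array([[np.cos(th),-np.sin(th)],[np.sin(th),np.cos(th)]])
B=S+R@[-35,45];J=S+R@[-35,-45];print('discs',B,J,th)
print('cap',ray(c,200+123/4,130+187/4,130+10),'scene',ray(a,180+685/2.8,130+123/3.8,140))
W=ray(c,200+232/4,130+125/4,66);print('weight',W,ray(a,180+583/2.8,130+240/3.8,66),'local',R.T@(W[:2]-S))
print('jar top',ray(c,200+283/4,130+230/4,110),ray(a,180+589/2.8,130+82/3.8,110))
print('pan',ray(c,378.5,209.5,50),'from housing',484.3+30*np.cos(.2435),-290.3-30*np.sin(.2435))
for u,v in [(372,198),(376,150),(228,168)]: print('rack',ray(c,u/1.5625,v/1.5625,0),ray(c,u/1.5625,v/1.5625,145))
print('gbottle',ray(c,312/1.5625,378/1.5625,130),'box',ray(c,421/1.5625,190/1.5625,0))
go([*B,250],np.pi/2+th)
go([*B,125],np.pi/2+th,([*B,250],np.pi/2+th))
E
```

```text
discs [563.34136589  47.54276811] [543.73913469 -40.29658829] -0.21956241990088662
cap [563.04908186  44.81165336 140.        ] scene [441.31564201 323.61790432 140.        ]
weight [615.56691974 -14.43063225  66.        ] [479.75698209 282.29024759  66.        ] local [29.46973289 -4.11073578]
jar top [546.45428646 -42.58675234 110.        ] [407.64570633 258.66803916 110.        ]
pan [ 509.64983114 -295.52960628   50.        ] from housing 513.4150020375729 -297.53302539413005
rack [717.92985919  35.03441009   0.        ] [673.22259614  31.20869037 145.        ]
rack [797.95271076  30.23473779   0.        ] [743.42046386  26.99830853 145.        ]
rack [763.08866436 265.0712785    0.        ] [712.83692841 233.00226984 145.        ]
gbottle [423.3467729  107.69312215 130.        ] box [732.6334183  -42.61052613   0.        ]
shift [-0.5234 -0.311  -0.0046] turn [-1.000e-03  1.000e-03  1.487e+00]
shift [ 0.    -0.     0.125] turn [0. 0. 0.]
```

```bash
python3 -m pendant '[[[-0.5234,-0.311,-0.0046],[0,0,1.487],0.076],[[-0.5234,-0.311,-0.0046],[0,0,1.487],0.076],[[-0.5234,-0.311,-0.0046],[0,0,1.487],0.076],[[-0.5234,-0.311,-0.0046],[0,0,1.487],0.076],[[-0.5234,-0.311,-0.0046],[0,0,1.487],0.076],[[-0.5234,-0.311,-0.0046],[0,0,1.487],0.076],[[-0.5234,-0.311,-0.0046],[0,0,1.487],0.076],[[-0.5234,-0.311,-0.0046],[0,0,1.487],0.076],[[-0.5234,-0.311,-0.0046],[0,0,1.487],0.076],[[-0.5234,-0.311,-0.0046],[0,0,1.487],0.076]]'
python3 - <<'E'
from h import *
a=capture('scene');print(get_obs()['dq'].round(3)); go([563.2,46.5,250],1.351)
import pickle
a,c=pickle.load(open('start.pkl','rb'))
print('cap',ray(a,180+245/2.8,130+123/3.8,140),'w',ray(a,180+143/2.8,130+240/3.8,66),'jar',ray(a,180+149/2.8,130+82/3.8,110))
E
```

```text
time: 0.93
tool_pos: [436.0, 188.8, 407.8]
tcp_rot: [-3.141, -0.0, 1.581]
contact_force: [0.3, 1.3, -0.4]
grip_width: 76.2
[ 0.106 -0.022  0.043  0.021 -0.002 -0.095]
shift [-0.1377  0.1229 -0.0004] turn [0.004 0.003 0.218]
cap [566.60798338  48.79615087 140.        ] w [614.2362081 -10.9905677  66.       ] jar [543.30886847 -39.56015504 110.        ]
```

```bash
python3 -m pendant '[[[-0.1377,0.1229,0],[0,0,0.218],0.076],[[-0.1377,0.1229,0],[0,0,0.218],0.076],[[-0.1377,0.1229,0],[0,0,0.218],0.076],[[-0.1377,0.1229,0],[0,0,0.218],0.076],[[-0.1377,0.1229,0],[0,0,0.218],0.076],[[-0.1377,0.1229,0],[0,0,0.218],0.076],[[-0.1377,0.1229,0],[0,0,0.218],0.076],[[-0.1377,0.1229,0],[0,0,0.218],0.076]]'
python3 - <<'E'
from h import *
go([564,46.7,125],1.351)
c=cam('wrist','w1.png')
E
```

```text
time: 1.65
tool_pos: [559.8, 55.8, 407.4]
tcp_rot: [-3.14, -0.0, 1.37]
contact_force: [0.2, 0.8, 0.4]
grip_width: 75.7
shift [-0.0081  0.0061  0.1234] turn [-0.002 -0.     0.019]
```

View pics/w1.png

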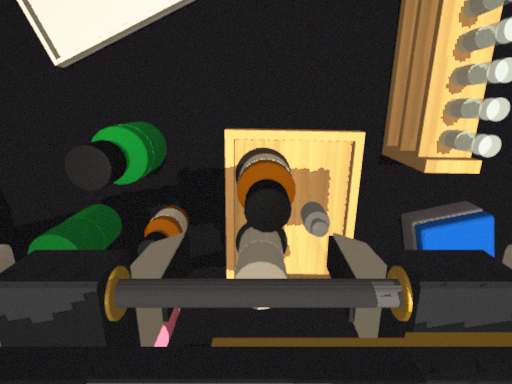

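The wrist view shows the bottle cap at about (267,204), between the fingers, and the weight at (315,218). The neighbours are clear.

Run:
```python
from h import *
c=cam('wrist');cv2.imwrite('pics/x.png',c['color'][:,:,::-1])
g=cv2.cvtColor(c['color'],cv2.COLOR_RGB2HSV)
m=cv2.inRange(g,(5,120,60),(14,255,255))[140:235,225:305]
print(get_obs()['tool_pos'],get_obs()['tcp_rot'],get_obs()['dq'].round(3))
print('cap',ray(c,267,204,140), 'knob',ray(c,315,212,66))
go([564,46.7,125],1.351)
```

```text
[559.61063004  56.34594349 407.94962636] [-3.14114611e+00 -2.54682837e-04  1.37151407e+00] [ 0.004 -0.004 -0.006  0.    -0.001 -0.002]
cap [566.65919344  51.6502412  140.        ] knob [612.91837932   7.90689293  66.        ]
shift [-0.0086  0.0063  0.1239] turn [-0.    -0.     0.021]
```

```bash
python3 -m pendant '[[[-0.007,0.0065,0],[0,0,0.021],0.076],[[-0.007,0.0065,0.03],[0,0,0.021],0.076],[[-0.007,0.0065,0.06],[0,0,0.021],0.076],[[-0.007,0.0065,0.09],[0,0,0.021],0.076],[[-0.007,0.0065,0.11],[0,0,0.021],0.076],[[-0.007,0.0065,0.124],[0,0,0.021],0.076],[[-0.007,0.0065,0.124],[0,0,0.021],0.076],[[-0.007,0.0065,0.124],[0,0,0.021],0.076],[[-0.007,0.0065,0.124],[0,0,0.021],0.076]]'
python3 -m pendant '[[[0,0,0],[0,0,0],0.03],[[0,0,0],[0,0,0],0.03],[[0,0,0],[0,0,0],0.03],[[0,0,0],[0,0,0],0.03],[[0,0,0],[0,0,0],0.03],[[0,0,0],[0,0,0],0.03],[[0,0,0],[0,0,0],0.03],[[0,0,0],[0,0,0],0.03],[[0,0,0],[0,0,0],0.03],[[0,0,0],[0,0,0],0.03]]'
```

```text
time: 2.5
tool_pos: [565.8, 47.1, 285.1]
tcp_rot: [3.14, -0.0, 1.349]
contact_force: [0.4, 0.2, -0.2]
grip_width: 76.0
time: 3.33
tool_pos: [565.4, 47.0, 284.0]
tcp_rot: [3.141, -0.0, 1.349]
contact_force: [0.1, 0.3, 1.1]
grip_width: 39.3
```

```bash
python3 -m pendant '[[[0,0,-0.02],[0,0,0],0.03],[[0,0,-0.05],[0,0,0],0.03],[[0,0,-0.08],[0,0,0],0.03],[[0.025,-0.009,-0.08],[0,0,0],0.03],[[0.06,-0.022,-0.08],[0,0,0],0.03],[[0.095,-0.034,-0.08],[0,0,0],0.03],[[0.13,-0.047,-0.08],[0,0,0],0.03],[[0.165,-0.06,-0.08],[0,0,0],0.03],[[0.2,-0.073,-0.08],[0,0,0],0.03],[[0.23,-0.083,-0.08],[0,0,0],0.03]]'
python3 -m pendant '[[[0.025,-0.009,0],[0,0,0],0.03],[[0.039,-0.0145,0],[0,0,0],0.03],[[0.039,-0.0145,0],[0,0,0],0.03],[[0.039,-0.0145,0.02],[0,0,0],0.03],[[0.039,-0.0145,0.04],[0,0,0],0.03],[[0.039,-0.0145,0.06],[0,0,0],0.03],[[0.039,-0.0145,0.07],[0,0,0],0.03],[[0.039,-0.0145,0.07],[0,0,0],0.03],[[0.039,-0.0145,0.07],[0,0,0],0.03]]'
python3 - <<'E'
from h import *
o=get_obs();print(o['tool_pos'],o['dq'].round(3),o['contact_force'],o['grip_width']);c=cam('top','t1.png')
E
```

```text
time: 4.17
tool_pos: [534.1, 292.0, 363.2]
tcp_rot: [-3.14, 0.0, 1.35]
contact_force: [1.3, 0.8, -2.3]
grip_width: 39.1
time: 4.92
tool_pos: [529.9, 330.1, 293.9]
tcp_rot: [-3.141, 0.001, 1.348]
contact_force: [-0.4, 0.2, -1.8]
grip_width: 39.6
[529.88284796 330.08235078 293.87855472] [ 0.005 -0.025 -0.031  0.001  0.002  0.   ] [-0.40938598  0.17226335 -1.76728285] 39.56307212550042
```

View pics/t1.png

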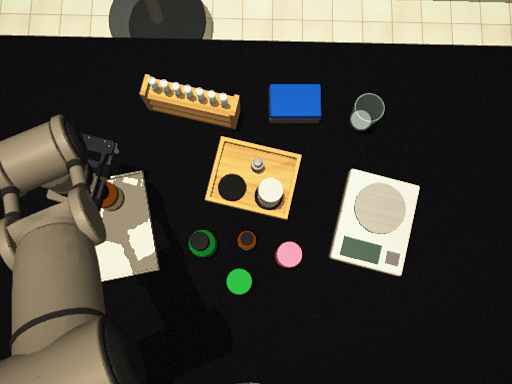

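The top view shows the bottle (108,195) over the far half of the tray and the bottle disc now empty at (232,187). I lower it and release.

```bash
python3 -m pendant '[[[0,0,0.006],[0,0,0],0.03],[[0,0,0.011],[0,0,0],0.03],[[0,0,0.013],[0,0,0],0.03],[[0,0,0.0145],[0,0,0],0.03],[[0,0,0.0145],[0,0,0],0.03],[[0,0,0.0145],[0,0,0],0.03]]'
python3 -m pendant '[[[0,0,0],[0,0,0],0.076],[[0,0,0],[0,0,0],0.076],[[0,0,0],[0,0,0],0.076],[[0,0,0],[0,0,0],0.076],[[0,0,0],[0,0,0],0.076],[[0,0,-0.02],[0,0,0],0.076],[[0,0,-0.06],[0,0,0],0.076],[[0,0,-0.1],[0,0,0],0.076],[[0,0,-0.12],[0,0,0],0.076],[[0,0,-0.12],[0,0,0],0.076]]'
python3 - <<'E'
from h import *
c=capture('wrist');go([544.3,-41,230],1.351)
E
```

```text
time: 5.47
tool_pos: [529.5, 330.9, 279.5]
tcp_rot: [3.141, -0.0, 1.349]
contact_force: [-0.0, 1.2, -2.3]
grip_width: 39.7
time: 6.3
tool_pos: [529.9, 331.2, 405.8]
tcp_rot: [3.133, -0.007, 1.349]
contact_force: [0.1, 0.4, -0.2]
grip_width: 75.8
shift [-0.3597  0.0961  0.0126] turn [ 0.005 -0.004 -0.002]
```

```bash
python3 -m pendant '[[[-0.03,0.008,0],[0,0,0],0.076],[[-0.07,0.0187,0],[0,0,0],0.076],[[-0.11,0.0294,0],[0,0,0],0.076],[[-0.15,0.04,0],[0,0,0],0.076],[[-0.19,0.051,0],[0,0,0],0.076],[[-0.23,0.0615,0],[0,0,0],0.076],[[-0.27,0.072,0],[0,0,0],0.076],[[-0.31,0.083,0],[0,0,0],0.076],[[-0.34,0.091,0],[0,0,0],0.076],[[-0.36,0.096,0],[0,0,0],0.076]]'
python3 -m pendant '[[[0,0,0],[0,0,0],0.076],[[0,0,0],[0,0,0],0.076],[[0,0,0],[0,0,0],0.076]]'
python3 - <<'E'
from h import *
c=capture('wrist');go([544.3,-41,100],1.351)
cv2.imwrite('pics/w2.png',c['color'][:,:,::-1])
E
```

```text
time: 7.18
tool_pos: [543.4, -44.6, 397.6]
tcp_rot: [-3.139, 0.001, 1.346]
contact_force: [0.2, -1.0, 0.5]
grip_width: 76.1
time: 7.43
tool_pos: [543.7, -40.9, 398.3]
tcp_rot: [-3.14, -0.001, 1.349]
contact_force: [-0.6, 0.6, 0.6]
grip_width: 76.0
shift [-0.0005  0.0009  0.1396] turn [-0.002 -0.    -0.001]
```

View pics/w2.png

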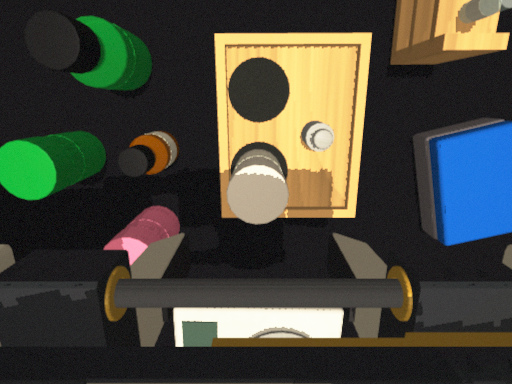

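The jar lid at (258,192) is centred between the fingers, the disc at (259,90) is free and the weight is at (318,137). I descend and grip.

```bash
python3 -m pendant '[[[0,0,0.03],[0,0,0],0.076],[[0,0,0.07],[0,0,0],0.076],[[0,0,0.1],[0,0,0],0.076],[[0,0,0.125],[0,0,0],0.076],[[0,0,0.1395],[0,0,0],0.076],[[0,0,0.1395],[0,0,0],0.076],[[0,0,0.1395],[0,0,0],0.076]]'
python3 -m pendant '[[[0,0,0],[0,0,0],0.045],[[0,0,0],[0,0,0],0.045],[[0,0,0],[0,0,0],0.045],[[0,0,0],[0,0,0],0.045],[[0,0,0],[0,0,0],0.045],[[0,0,0],[0,0,0],0.045],[[0,0,0],[0,0,0],0.045],[[0,0,-0.03],[0,0,0],0.045],[[0,0,-0.07],[0,0,0],0.045],[[0,0,-0.11],[0,0,0],0.045]]'
python3 -m pendant '[[[0,0,-0.02],[0,0,0],0.045],[[0,0,-0.04],[0,0,0],0.045],[[0,0,-0.04],[0,0,0],0.045]]'
python3 - <<'E'
from h import *
c=capture('wrist');go([402.5,303,240],1.351)
E
```

```text
time: 8.07
tool_pos: [543.8, -40.3, 259.5]
tcp_rot: [-3.14, -0.0, 1.351]
contact_force: [0.4, -0.1, -0.2]
grip_width: 75.9
time: 8.9
tool_pos: [543.4, -41.5, 370.2]
tcp_rot: [-3.138, -0.0, 1.349]
contact_force: [1.6, -0.3, -1.5]
grip_width: 55.9
time: 9.15
tool_pos: [544.3, -41.6, 414.2]
tcp_rot: [3.133, -0.0, 1.349]
contact_force: [0.1, 0.0, -2.3]
grip_width: 55.9
shift [ 0.3049 -0.2139  0.0115] turn [ 0.004 -0.    -0.002]
```

```bash
python3 -m pendant '[[[0.02,-0.014,0],[0,0,0],0.045],[[0.05,-0.035,0],[0,0,0],0.045],[[0.08,-0.056,0],[0,0,0],0.045],[[0.11,-0.077,0],[0,0,0],0.045],[[0.14,-0.098,0],[0,0,0],0.045],[[0.17,-0.119,0],[0,0,0],0.045],[[0.2,-0.14,0],[0,0,0],0.045],[[0.23,-0.161,0],[0,0,0],0.045],[[0.26,-0.182,0],[0,0,0],0.045],[[0.285,-0.2,0],[0,0,0],0.045]]'
python3 -m pendant '[[[0.02,-0.014,0.02],[0,0,0],0.045],[[0.02,-0.014,0.05],[0,0,0],0.045],[[0.02,-0.014,0.08],[0,0,0],0.045],[[0.02,-0.014,0.11],[0,0,0],0.045],[[0.02,-0.014,0.13],[0,0,0],0.045],[[0.02,-0.014,0.14],[0,0,0],0.045],[[0.02,-0.014,0.14],[0,0,0],0.045],[[0.02,-0.014,0.14],[0,0,0],0.045]]'
python3 - <<'E'
from h import *
c=capture('wrist');go([402.5,303,95.5],1.351)
E
```

```text
time: 10.03
tool_pos: [410.0, 282.4, 407.7]
tcp_rot: [-3.139, 0.002, 1.349]
contact_force: [1.9, 0.9, -0.9]
grip_width: 56.0
time: 10.7
tool_pos: [402.3, 303.1, 269.3]
tcp_rot: [-3.14, 0.001, 1.349]
contact_force: [0.3, -1.4, -1.8]
grip_width: 55.9
shift [-0.0003 -0.      0.0158] turn [ 0.001 -0.001 -0.002]
```

```bash
python3 -m pendant '[[[0,0,0.007],[0,0,0],0.045],[[0,0,0.012],[0,0,0],0.045],[[0,0,0.014],[0,0,0],0.045],[[0,0,0.0155],[0,0,0],0.045],[[0,0,0.0155],[0,0,0],0.045],[[0,0,0.0155],[0,0,0],0.045]]'
python3 -m pendant '[[[0,0,0],[0,0,0],0.076],[[0,0,0],[0,0,0],0.076],[[0,0,0],[0,0,0],0.076],[[0,0,0],[0,0,0],0.076],[[0,0,0],[0,0,0],0.076],[[0,0,-0.02],[0,0,0],0.076],[[0,0,-0.06],[0,0,0],0.076],[[0,0,-0.1],[0,0,0],0.076],[[0,0,-0.13],[0,0,0],0.076],[[0,0,-0.13],[0,0,0],0.076]]'
python3 - <<'E'
from h import *
c=cam('wrist');go([615,-12.5,220],2.922)
c=cam('scene','s2.png')
E
```

```text
time: 11.25
tool_pos: [402.2, 303.4, 255.9]
tcp_rot: [3.141, -0.001, 1.349]
contact_force: [-3.1, -0.9, 10.5]
grip_width: 55.6
time: 12.08
tool_pos: [403.2, 303.8, 390.7]
tcp_rot: [3.133, -0.008, 1.349]
contact_force: [1.0, 1.4, 0.3]
grip_width: 76.1
shift [-0.2615  0.2766  0.0088] turn [ 8.000e-03  1.000e-03 -1.573e+00]
```

View pics/s2.png

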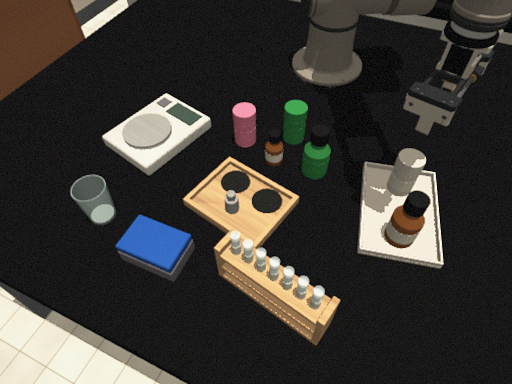

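Bottle (405,225) and jar (405,172) stand upright in the tray. The weight at (232,200) is free. Moving to it, jaws along the stand's y.

```bash
python3 -m pendant '[[[-0.025,0.026,0],[0,0,-0.12],0.06],[[-0.05,0.053,0],[0,0,-0.24],0.06],[[-0.075,0.08,0],[0,0,-0.36],0.06],[[-0.1,0.106,0],[0,0,-0.48],0.06],[[-0.125,0.132,0],[0,0,-0.6],0.06],[[-0.15,0.159,0],[0,0,-0.72],0.06],[[-0.175,0.185,0],[0,0,-0.84],0.06],[[-0.2,0.212,0],[0,0,-0.96],0.06],[[-0.225,0.238,0],[0,0,-1.08],0.06],[[-0.245,0.26,0],[0,0,-1.2],0.06]]'
python3 -m pendant '[[[0,0,0],[0,0,-0.12],0.06],[[0,0,0],[0,0,-0.24],0.06],[[0,0,0],[0,0,-0.37],0.06],[[0,0,0],[0,0,-0.37],0.06],[[0,0,0],[0,0,-0.37],0.06]]'
python3 - <<'E'
from h import *
c=cam('wrist','w3.png');go([615,-12.5,140],2.922)
E
```

```text
time: 13.02
tool_pos: [602.7, 4.4, 381.9]
tcp_rot: [-3.14, -0.003, 2.547]
contact_force: [-0.2, 0.2, 0.3]
grip_width: 60.0
time: 13.43
tool_pos: [601.8, 6.9, 382.6]
tcp_rot: [-3.141, -0.003, 2.908]
contact_force: [0.0, -0.2, -0.9]
grip_width: 59.9
shift [-0.0175 -0.0159  0.084 ] turn [-0.    -0.002 -0.014]
```

View pics/w3.png

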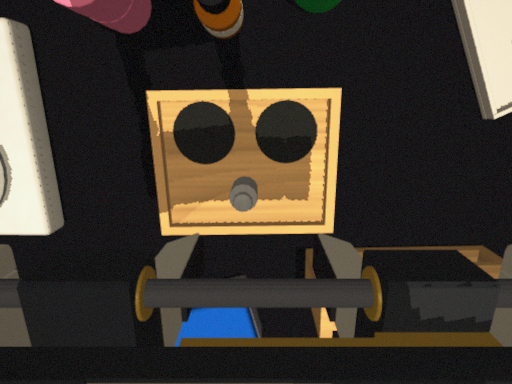

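The weight's knob top is at about (243,201). The disc centres are at (204,132) and (286,131), near floor height.

Run:
```python
from h import *
c=cam('wrist')
print('knob',ray(c,243,202,66),'discs',ray(c,286.5,131.5,10),ray(c,204.5,132,10))
go([615,-12.5,140],2.922)
```

```text
knob [614.48693679 -12.22575089  66.        ] discs [563.6400328   47.23607993  10.        ] [543.27133472 -40.49107644  10.        ]
shift [-0.0175 -0.016   0.0844] turn [-0.    -0.002 -0.013]
```

```bash
python3 -m pendant '[[[-0.0173,-0.0158,0.03],[0,0,-0.013],0.06],[[-0.0173,-0.0158,0.06],[0,0,-0.013],0.06],[[-0.0173,-0.0158,0.09],[0,0,-0.013],0.06],[[-0.0173,-0.0158,0.11],[0,0,-0.013],0.06],[[-0.0173,-0.0158,0.11],[0,0,-0.013],0.06]]'
python3 - <<'E'
from h import *
c=cam('wrist');go([614.7,-12.3,37],2.922)
E
```

```text
time: 13.95
tool_pos: [613.7, -12.1, 269.3]
tcp_rot: [-3.141, -0.009, 2.923]
contact_force: [-1.3, 0.1, -0.5]
grip_width: 59.9
shift [-0.0006 -0.0001  0.0761] turn [-0.    -0.005  0.001]
```

```bash
python3 -m pendant '[[[0,0,0.025],[0,0,0],0.06],[[0,0,0.05],[0,0,0],0.06],[[0,0,0.066],[0,0,0],0.06],[[0,0,0.074],[0,0,0],0.06],[[0,0,0.076],[0,0,0],0.06],[[0,0,0.076],[0,0,0],0.06],[[0,0,0.076],[0,0,0],0.06]]'
python3 -m pendant '[[[0,0,0],[0,0,0],0.02],[[0,0,0],[0,0,0],0.02],[[0,0,0],[0,0,0],0.02],[[0,0,0],[0,0,0],0.02],[[0,0,0],[0,0,0],0.02],[[0,0,0],[0,0,0],0.02],[[0,0,0],[0,0,0],0.02],[[0,0,0],[0,0,0],0.02]]'
python3 - <<'E'
from h import *
o=get_obs();print(o['tcp_rot'],o['tool_pos'])
go([513,-297,127],2.922)
E
```

```text
time: 14.58
tool_pos: [615.9, -12.4, 200.1]
tcp_rot: [3.141, 0.003, 2.925]
contact_force: [-0.3, 0.4, 0.6]
grip_width: 60.1
time: 15.25
tool_pos: [615.2, -12.4, 198.6]
tcp_rot: [3.142, 0.0, 2.925]
contact_force: [-1.5, -0.3, 3.3]
grip_width: 29.2
[3.14154304e+00 2.66974983e-04 2.92485780e+00] [615.22111915 -12.39984079 198.59197005]
shift [ 0.0386 -0.2999 -0.0874] turn [0.    0.    0.003]
```

```bash
python3 -m pendant '[[[0,0,-0.02],[0,0,0],0.02],[[0,0,-0.05],[0,0,0],0.02],[[0,0,-0.085],[0,0,0],0.02],[[0.0035,-0.028,-0.1],[0,0,0],0.02],[[0.008,-0.064,-0.1],[0,0,0],0.02],[[0.0125,-0.1,-0.1],[0,0,0],0.02],[[0.017,-0.136,-0.1],[0,0,0],0.02],[[0.0215,-0.172,-0.1],[0,0,0],0.02],[[0.026,-0.208,-0.1],[0,0,0],0.02],[[0.03,-0.235,-0.1],[0,0,0],0.02]]'
python3 -m pendant '[[[0.004,-0.03,0],[0,0,0],0.02],[[0.008,-0.055,0],[0,0,0],0.02],[[0.008,-0.064,0],[0,0,0],0.02],[[0.008,-0.064,0],[0,0,0],0.02],[[0.008,-0.064,0],[0,0,0],0.02]]'
python3 - <<'E'
from h import *
c=cam('wrist','w4.png');print(get_obs()['tool_pos'],get_obs()['dq'].round(3));import pickle;pickle.dump(c,open('w4.pkl','wb'))
E
```

```text
time: 16.08
tool_pos: [534.1, -237.8, 297.9]
tcp_rot: [-3.141, -0.001, 2.924]
contact_force: [0.8, 0.4, -1.6]
grip_width: 29.5
time: 16.5
tool_pos: [513.8, -295.9, 297.8]
tcp_rot: [3.14, -0.001, 2.924]
contact_force: [0.3, 0.1, -2.0]
grip_width: 29.6
[ 514.05663669 -295.21058995  297.95683692] [ 0.019 -0.003  0.    -0.002  0.002 -0.002]
```

View pics/w4.png

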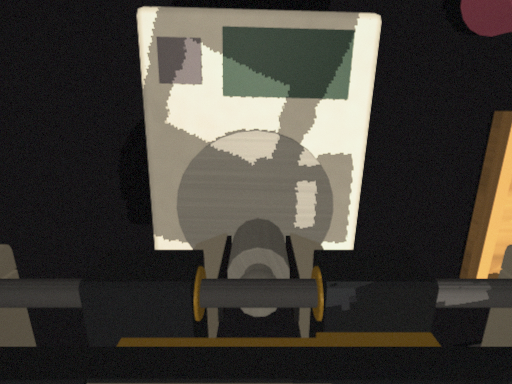

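The pan outline passes near (177,203), (255,130) and (333,203). The housing's top corners are (143,10), (379,17), (355,250) and (156,249).

Run:
```python
from h import *
import pickle
from scipy.optimize import least_squares
c=pickle.load(open('w4.pkl','rb'))
P=np.array([ray(c,u,v,50)[:2] for u,v in [(177,203),(255,130),(333,203),(200,153),(310,153)]])
f=least_squares(lambda x:np.hypot(*(P-x[:2]).T)-x[2],[513,-297,60]).x;print('pan',f)
q=[ray(c,u,v,38)[:2] for u,v in [(143,10),(379,17),(355,250),(156,249)]]
f0=(q[0]+q[1])/2;b0=(q[2]+q[3])/2;d=(b0-f0);L=np.linalg.norm(d);print(L,np.linalg.norm(q[2]-q[3]),f0+d/L*140,b0-d/L*80,np.arctan2(d[1],d[0]))
go([512.5,-296.5,81],2.924)
```

```text
pan [ 514.2560866  -298.88731507   59.26470466]
175.1786541804592 166.34072379631576 [ 518.60687589 -298.75946994] [ 475.1034539  -287.97034039] -0.243101508928094
shift [ 0.0012 -0.0017  0.058 ] turn [ 0.001 -0.001  0.001]
```

```bash
python3 -m pendant '[[[0,-0.0027,0.015],[0,0,0],0.02],[[0,-0.0027,0.03],[0,0,0],0.02],[[0,-0.0027,0.042],[0,0,0],0.02],[[0,-0.0027,0.049],[0,0,0],0.02],[[0,-0.0027,0.053],[0,0,0],0.02],[[0,-0.0027,0.053],[0,0,0],0.02],[[0,-0.0027,0.053],[0,0,0],0.02]]'
python3 -m pendant '[[[0,0,0.001],[0,0,0],0.02],[[0,0,0.002],[0,0,0],0.02],[[0,0,0.003],[0,0,0],0.02],[[0,0,0.004],[0,0,0],0.02],[[0,0,0.005],[0,0,0],0.02],[[0,0,0.005],[0,0,0],0.02],[[0,0,0.005],[0,0,0],0.02]]'
```

```text
time: 17.13
tool_pos: [513.6, -298.4, 245.7]
tcp_rot: [3.142, 0.0, 2.926]
contact_force: [0.5, 0.9, -2.2]
grip_width: 29.2
time: 17.72
tool_pos: [513.2, -298.9, 240.3]
tcp_rot: [3.141, -0.0, 2.925]
contact_force: [0.1, 0.5, -1.9]
grip_width: 29.1
```

```bash
python3 -m pendant '[[[0,0,0.0005],[0,0,0],0.02],[[0,0,0.001],[0,0,0],0.02],[[0,0,0.0015],[0,0,0],0.02],[[0,0,0.0015],[0,0,0],0.02],[[0,0,0.0015],[0,0,0],0.02]]'
```

```text
time: 18.13
tool_pos: [513.2, -298.8, 238.8]
tcp_rot: [3.141, -0.0, 2.925]
contact_force: [-0.6, -0.3, -1.7]
grip_width: 29.4
```

```bash
python3 -m pendant '[[[0,0,0.0004],[0,0,0],0.02],[[0,0,0.0008],[0,0,0],0.02],[[0,0,0.001],[0,0,0],0.02],[[0,0,0.001],[0,0,0],0.02]]'
```

```text
time: 18.47
tool_pos: [513.2, -298.8, 238.6]
tcp_rot: [-3.141, 0.001, 2.925]
contact_force: [-2.5, 2.1, 4.0]
grip_width: 29.6
```

Contact felt. I release and rise.

```bash
python3 -m pendant '[[[0,0,0],[0,0,0],0.06],[[0,0,0],[0,0,0],0.06],[[0,0,0],[0,0,0],0.06],[[0,0,0],[0,0,0],0.06],[[0,0,-0.015],[0,0,0],0.06],[[0,0,-0.04],[0,0,0],0.06],[[0,0,-0.075],[0,0,0],0.06],[[0,0,-0.115],[0,0,0],0.06],[[0,0,-0.15],[0,0,0],0.06],[[0,0,-0.15],[0,0,0],0.06]]'
python3 - <<'E'
from h import *
c=cam('wrist')
go([529.6,330.9,240],1.351)
t=cam('top');s=cam('scene')
import pickle;pickle.dump((t,s),open('aft.pkl','wb'))
x=cv2.resize(t['color'][150:290,310:440,::-1],None,fx=3,fy=3,interpolation=cv2.INTER_CUBIC)
y=cv2.resize(s['color'][80:180,90:220,::-1],None,fx=3,fy=4.2,interpolation=cv2.INTER_CUBIC)
cv2.imwrite('pics/p1.png',np.hstack([x,y]))
E
```

```text
time: 19.3
tool_pos: [514.0, -299.4, 395.8]
tcp_rot: [-3.136, 0.012, 2.925]
contact_force: [0.6, -0.5, -0.0]
grip_width: 60.4
shift [ 0.1198  0.6187 -0.0101] turn [0.003 0.009 1.574]
```

View pics/p1.png

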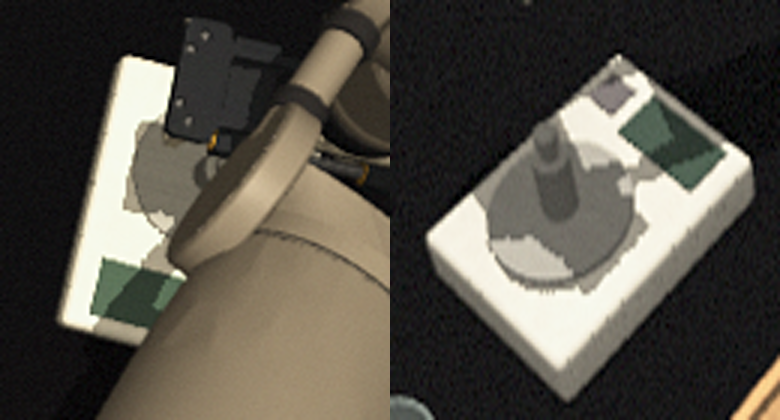

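The scene crop shows the weight upright, base at about (560,207), and the pan's centre near (562,212), so it is centred. The weight stands; next the bottle goes back.

```bash
python3 -m pendant '[[[0.0076,0.039,0],[0,0,0.1],0.076],[[0.015,0.078,0],[0,0,0.2],0.076],[[0.023,0.117,0],[0,0,0.3],0.076],[[0.03,0.156,0],[0,0,0.4],0.076],[[0.038,0.195,0],[0,0,0.5],0.076],[[0.045,0.234,0],[0,0,0.6],0.076],[[0.053,0.273,0],[0,0,0.7],0.076],[[0.06,0.312,0],[0,0,0.8],0.076],[[0.068,0.351,0],[0,0,0.9],0.076],[[0.0755,0.39,0],[0,0,1.0],0.076]]'
python3 - <<'E'
from h import *
c=cam('wrist')
go([529.6,330.9,240],1.351)
E
```

```text
time: 20.28
tool_pos: [522.7, 100.2, 385.8]
tcp_rot: [-3.138, -0.001, 1.92]
contact_force: [0.6, -0.2, 0.8]
grip_width: 76.0
shift [ 0.2093  0.0824 -0.0122] turn [-0.003 -0.004  0.562]
```

```bash
python3 -m pendant '[[[0.037,0.0145,0],[0,0,0.1],0.076],[[0.074,0.029,0],[0,0,0.2],0.076],[[0.111,0.0435,0],[0,0,0.3],0.076],[[0.148,0.058,0],[0,0,0.4],0.076],[[0.185,0.0725,0],[0,0,0.5],0.076],[[0.209,0.0824,0],[0,0,0.562],0.076],[[0.209,0.0824,0],[0,0,0.562],0.076],[[0.209,0.0824,0],[0,0,0.562],0.076]]'
python3 - <<'E'
from h import *
c=cam('wrist','w5.png');print(get_obs()['dq'].round(3))
go([529.6,330.9,120],1.351)
E
```

```text
time: 21.0
tool_pos: [527.8, 323.8, 385.3]
tcp_rot: [-3.138, 0.003, 1.367]
contact_force: [0.6, -0.2, -0.8]
grip_width: 76.3
[-0.031 -0.022  0.005 -0.003  0.003  0.004]
shift [0.0087 0.0002 0.1068] turn [-0.003  0.003  0.014]
```

View pics/w5.png

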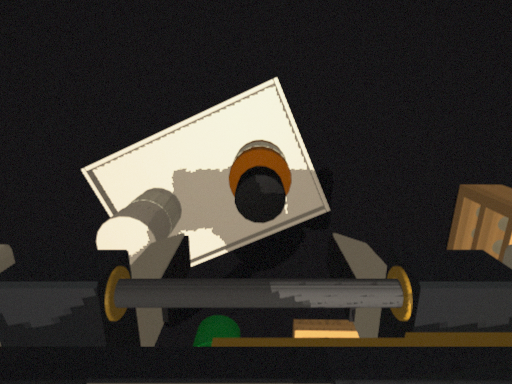

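The bottle cap at (260,194) is between the fingers and the jar at (130,225) stands clear. I descend and grip.

```bash
python3 -m pendant '[[[0.008,0,0],[0,0,0.014],0.076],[[0.008,0,0.03],[0,0,0.014],0.076],[[0.008,0,0.06],[0,0,0.014],0.076],[[0.008,0,0.085],[0,0,0.014],0.076],[[0.008,0,0.1],[0,0,0.014],0.076],[[0.008,0,0.1065],[0,0,0.014],0.076],[[0.008,0,0.1065],[0,0,0.014],0.076],[[0.008,0,0.1065],[0,0,0.014],0.076]]'
python3 -m pendant '[[[0,0,0],[0,0,0],0.03],[[0,0,0],[0,0,0],0.03],[[0,0,0],[0,0,0],0.03],[[0,0,0],[0,0,0],0.03],[[0,0,0],[0,0,0],0.03],[[0,0,0],[0,0,0],0.03],[[0,0,0],[0,0,0],0.03],[[0,0,0],[0,0,0],0.03],[[0,0,0],[0,0,0],0.03]]'
python3 - <<'E'
from h import *
o=get_obs();print(o['tool_pos']);go([565.3,47,o['tool_pos'][2]-159+80],1.349)
E
```

```text
time: 21.72
tool_pos: [530.4, 330.2, 282.1]
tcp_rot: [3.141, -0.001, 1.348]
contact_force: [-0.1, -0.6, 1.0]
grip_width: 76.4
time: 22.47
tool_pos: [529.8, 330.8, 281.6]
tcp_rot: [3.142, -0.0, 1.349]
contact_force: [-0.2, 0.2, 2.0]
grip_width: 39.5
[529.75679497 330.78602169 281.58619087]
shift [-0.269   0.0971 -0.0801] turn [ 0. -0. -0.]
```

```bash
python3 -m pendant '[[[0,0,-0.02],[0,0,0],0.03],[[0,0,-0.05],[0,0,0],0.03],[[0,0,-0.08],[0,0,0],0.03],[[-0.025,0.009,-0.08],[0,0,0],0.03],[[-0.06,0.0217,-0.08],[0,0,0],0.03],[[-0.095,0.0343,-0.08],[0,0,0],0.03],[[-0.13,0.047,-0.08],[0,0,0],0.03],[[-0.165,0.0596,-0.08],[0,0,0],0.03],[[-0.2,0.0722,-0.08],[0,0,0],0.03],[[-0.23,0.083,-0.08],[0,0,0],0.03]]'
python3 -m pendant '[[[-0.025,0.009,0],[0,0,0],0.03],[[-0.039,0.0141,0],[0,0,0],0.03],[[-0.039,0.0141,0],[0,0,0],0.03],[[-0.039,0.0141,0.02],[0,0,0],0.03],[[-0.039,0.0141,0.04],[0,0,0],0.03],[[-0.039,0.0141,0.055],[0,0,0],0.03],[[-0.039,0.0141,0.065],[0,0,0],0.03],[[-0.039,0.0141,0.065],[0,0,0],0.03],[[-0.039,0.0141,0.065],[0,0,0],0.03]]'
python3 - <<'E'
from h import *
c=cam('scene','s6.png');print(get_obs()['tool_pos'],get_obs()['grip_width']);go([565.3,47,286.6-159],1.349)
E
```

```text
time: 23.3
tool_pos: [560.0, 85.8, 360.9]
tcp_rot: [-3.141, 0.001, 1.348]
contact_force: [0.5, 0.5, -1.1]
grip_width: 39.1
time: 24.05
tool_pos: [565.3, 47.4, 296.2]
tcp_rot: [-3.141, -0.0, 1.349]
contact_force: [0.2, 0.3, -2.4]
grip_width: 39.7
[565.57639738  47.31215407 296.94190675] 39.7529424016816
shift [-0.0004 -0.0002  0.0103] turn [ 0.001 -0.     0.   ]
```

```bash
python3 -m pendant '[[[0,0,0.004],[0,0,0],0.03],[[0,0,0.007],[0,0,0],0.03],[[0,0,0.009],[0,0,0],0.03],[[0,0,0.01],[0,0,0],0.03],[[0,0,0.0105],[0,0,0],0.03],[[0,0,0.0105],[0,0,0],0.03],[[0,0,0.0105],[0,0,0],0.03]]'
```

```text
time: 24.68
tool_pos: [565.2, 47.0, 286.6]
tcp_rot: [3.141, -0.0, 1.349]
contact_force: [-2.0, -0.2, 5.4]
grip_width: 39.3
```

Touchdown (force +5 N). I release, rise and go for the jar.

```bash
python3 -m pendant '[[[0,0,0],[0,0,0],0.076],[[0,0,0],[0,0,0],0.076],[[0,0,0],[0,0,0],0.076],[[0,0,0],[0,0,0],0.076],[[0,0,0],[0,0,0],0.076],[[0,0,-0.02],[0,0,0],0.076],[[0,0,-0.055],[0,0,0],0.076],[[0,0,-0.09],[0,0,0],0.076],[[0,0,-0.12],[0,0,0],0.076],[[0,0,-0.12],[0,0,0],0.076]]'
python3 - <<'E'
from h import *
c=cam('wrist');go([402.4,303.3,240],1.349)
E
```

```text
time: 25.52
tool_pos: [566.2, 46.9, 412.6]
tcp_rot: [3.13, -0.002, 1.349]
contact_force: [1.4, -0.2, 0.0]
grip_width: 76.3
shift [ 0.2141 -0.2158  0.0091] turn [ 0.007 -0.001 -0.   ]
```

```bash
python3 -m pendant '[[[0.025,-0.0252,0],[0,0,0],0.076],[[0.05,-0.0504,0],[0,0,0],0.076],[[0.075,-0.0756,0],[0,0,0],0.076],[[0.1,-0.1008,0],[0,0,0],0.076],[[0.125,-0.126,0],[0,0,0],0.076],[[0.15,-0.1512,0],[0,0,0],0.076],[[0.175,-0.1764,0],[0,0,0],0.076],[[0.2,-0.2016,0],[0,0,0],0.076],[[0.214,-0.2158,0],[0,0,0],0.076],[[0.214,-0.2158,0],[0,0,0],0.076]]'
python3 -m pendant '[[[0,0,0],[0,0,0],0.076],[[0,0,0],[0,0,0],0.076]]'
python3 - <<'E'
from h import *
c=cam('wrist');go([402.4,303.3,96],1.349)
E
```

```text
time: 26.4
tool_pos: [399.5, 305.7, 404.6]
tcp_rot: [-3.139, 0.001, 1.353]
contact_force: [-0.3, -0.8, -0.6]
grip_width: 75.9
time: 26.57
tool_pos: [402.1, 302.7, 405.0]
tcp_rot: [-3.141, 0.001, 1.349]
contact_force: [0.5, 0.1, 0.8]
grip_width: 76.0
shift [ 1.000e-03 -1.000e-04  1.502e-01] turn [-0.001  0.001 -0.001]
```

```bash
python3 -m pendant '[[[0.001,0,0.03],[0,0,0],0.076],[[0.001,0,0.07],[0,0,0],0.076],[[0.001,0,0.105],[0,0,0],0.076],[[0.001,0,0.13],[0,0,0],0.076],[[0.001,0,0.145],[0,0,0],0.076],[[0.001,0,0.15],[0,0,0],0.076],[[0.001,0,0.15],[0,0,0],0.076],[[0.001,0,0.15],[0,0,0],0.076]]'
python3 -m pendant '[[[0,0,0],[0,0,0],0.045],[[0,0,0],[0,0,0],0.045],[[0,0,0],[0,0,0],0.045],[[0,0,0],[0,0,0],0.045],[[0,0,0],[0,0,0],0.045],[[0,0,0],[0,0,0],0.045],[[0,0,0],[0,0,0],0.045]]'
python3 - <<'E'
from h import *
o=get_obs();print(o['tool_pos']);go([543.9,-40.6,o['tool_pos'][2]-159+150],1.349)
E
```

```text
time: 27.28
tool_pos: [402.9, 303.7, 256.5]
tcp_rot: [3.141, -0.001, 1.348]
contact_force: [0.5, 0.6, 0.1]
grip_width: 76.1
time: 27.87
tool_pos: [402.1, 304.4, 256.6]
tcp_rot: [3.141, -0.001, 1.349]
contact_force: [-2.6, 0.4, 6.6]
grip_width: 55.3
[402.1291449  304.36457233 256.60744629]
shift [-0.3052  0.2143 -0.1501] turn [ 0.001 -0.001  0.   ]
```

```bash
python3 -m pendant '[[[0,0,-0.02],[0,0,0],0.045],[[0,0,-0.05],[0,0,0],0.045],[[0,0,-0.09],[0,0,0],0.045],[[0,0,-0.13],[0,0,0],0.045],[[-0.02,0.014,-0.15],[0,0,0],0.045],[[-0.05,0.035,-0.15],[0,0,0],0.045],[[-0.08,0.056,-0.15],[0,0,0],0.045],[[-0.11,0.077,-0.15],[0,0,0],0.045],[[-0.14,0.098,-0.15],[0,0,0],0.045],[[-0.17,0.119,-0.15],[0,0,0],0.045]]'
python3 -m pendant '[[[-0.03,0.021,0],[0,0,0],0.045],[[-0.06,0.042,0],[0,0,0],0.045],[[-0.09,0.063,0],[0,0,0],0.045],[[-0.115,0.081,0],[0,0,0],0.045],[[-0.135,0.0953,0],[0,0,0],0.045],[[-0.135,0.0953,0],[0,0,0],0.045],[[-0.135,0.0953,0],[0,0,0],0.045],[[-0.135,0.0953,0],[0,0,0],0.045]]'
python3 - <<'E'
from h import *
c=cam('wrist');go([543.9,-40.6,261.6-159],1.349)
E
```

```text
time: 28.7
tool_pos: [480.9, 110.5, 405.6]
tcp_rot: [-3.141, 0.0, 1.349]
contact_force: [0.1, 1.0, -1.8]
grip_width: 55.4
time: 29.37
tool_pos: [543.7, -40.2, 405.3]
tcp_rot: [-3.14, -0.0, 1.349]
contact_force: [0.2, 1.1, -2.5]
grip_width: 55.5
shift [-0.0008  0.0006  0.1439] turn [-0.001 -0.     0.001]
```

```bash
python3 -m pendant '[[[0,0,0.03],[0,0,0],0.045],[[0,0,0.065],[0,0,0],0.045],[[0,0,0.1],[0,0,0],0.045],[[0,0,0.12],[0,0,0],0.045],[[0,0,0.133],[0,0,0],0.045],[[0,0,0.138],[0,0,0],0.045],[[0,0,0.138],[0,0,0],0.045],[[0,0,0.141],[0,0,0],0.045],[[0,0,0.143],[0,0,0],0.045],[[0,0,0.143],[0,0,0],0.045]]'
python3 -m pendant '[[[0,0,0.0007],[0,0,0],0.045],[[0,0,0.001],[0,0,0],0.045],[[0,0,0.001],[0,0,0],0.045]]'
```

```text
time: 30.25
tool_pos: [544.2, -40.3, 263.6]
tcp_rot: [3.14, -0.0, 1.349]
contact_force: [1.2, 0.2, -3.2]
grip_width: 55.5
time: 30.5
tool_pos: [544.1, -40.6, 262.2]
tcp_rot: [3.141, -0.0, 1.349]
contact_force: [0.4, 0.4, -2.4]
grip_width: 55.0
```

```bash
python3 -m pendant '[[[0,0,0.0006],[0,0,0],0.045],[[0,0,0.0012],[0,0,0],0.045],[[0,0,0.0012],[0,0,0],0.045],[[0,0,0.0012],[0,0,0],0.045]]'
```

```text
time: 30.83
tool_pos: [544.1, -40.6, 261.6]
tcp_rot: [3.141, -0.0, 1.349]
contact_force: [-1.9, 0.9, 5.4]
grip_width: 55.6
```

```bash
python3 -m pendant '[[[0,0,0],[0,0,0],0.076],[[0,0,0],[0,0,0],0.076],[[0,0,0],[0,0,0],0.076],[[0,0,0],[0,0,0],0.076],[[0,0,0],[0,0,0],0.076],[[0,0,-0.02],[0,0,0],0.076],[[0,0,-0.055],[0,0,0],0.076],[[0,0,-0.095],[0,0,0],0.076],[[0,0,-0.135],[0,0,0],0.076],[[0,0,-0.16],[0,0,0],0.076]]'
python3 -m pendant '[[[0.03,-0.02,0],[0,0,0],0.076],[[0.06,-0.04,0],[0,0,0],0.076],[[0.09,-0.06,0],[0,0,0],0.076],[[0.12,-0.08,0],[0,0,0],0.076],[[0.15,-0.1,0],[0,0,0],0.076],[[0.18,-0.12,0],[0,0,0],0.076],[[0.21,-0.14,0],[0,0,0],0.076],[[0.24,-0.16,0],[0,0,0],0.076],[[0.24,-0.16,0],[0,0,0],0.076],[[0.24,-0.16,0],[0,0,0],0.076]]'
python3 - <<'E'
from h import *
t=cam('top');s=cam('scene')
print(get_obs()['tool_pos'],get_obs()['contact_force'])
import pickle;pickle.dump((t,s),open('end.pkl','wb'))
x=cv2.resize(t['color'][130:270,200:440,::-1],None,fx=3.3,fy=3.3,interpolation=cv2.INTER_CUBIC)
cv2.imwrite('pics/e1.png',x); cv2.imwrite('pics/e2.png',s['color'][:,:,::-1])
E
```

```text
time: 31.67
tool_pos: [544.1, -40.5, 424.9]
tcp_rot: [3.137, -0.0, 1.349]
contact_force: [0.5, 0.4, -0.1]
grip_width: 76.0
time: 32.5
tool_pos: [440.0, 230.2, 420.6]
tcp_rot: [3.142, 0.0, 1.353]
contact_force: [-0.1, 0.3, 0.4]
grip_width: 75.8
[440.96149581 228.44056656 420.59279625] [-0.80952374  0.43909749 -0.4033944 ]
```

View pics/e1.png

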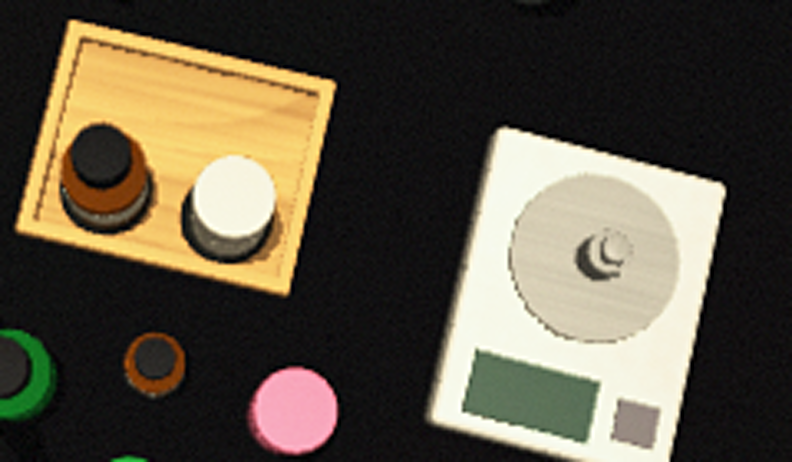

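View pics/e2.png

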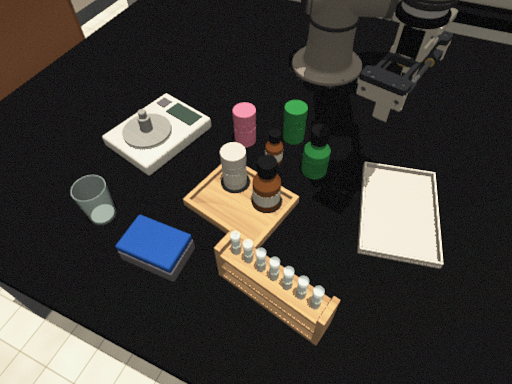

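The bottle and jar are upright on their discs and the weight is upright on the pan: knob near (615,248) in the crop, pan centre (595,258). A numeric check before handing in.

Run:
```python
from h import *
import pickle
(s0,t0),(t,s)=pickle.load(open('start.pkl','rb')),pickle.load(open('end.pkl','rb'))
f=lambda u,v,z:ray(t,200+u/3.3,130+v/3.3,z).round(1)
print('knob',f(615,247,106),'pan',f(595,258,50),'cap',f(101,155,140),'lid',f(234,195,110))
d=cv2.absdiff(t['color'],t0['color']).max(2)
print('changed px: stand',(d[130:222,203:305]>60).sum(),'rack',(d[70:130,135:245]>60).sum(),'box+beaker',(d[75:135,262:390]>60).sum())
o=get_obs();print(o['dq'].round(3))
```

```text
knob [ 512.6 -298.4  106. ] pan [ 512.8 -299.8   50. ] cap [562.6  45.1 140. ] lid [542.9 -43.  110. ]
changed px: stand 163 rack 0 box+beaker 0
[-0.026  0.001 -0.001  0.001 -0.     0.002]
```

```bash
python3 -m pendant '[[[0,0,0],[0,0,0],0.076],[[0,0,0],[0,0,0],0.076],[[0,0,0],[0,0,0],0.076],[[0,0,0],[0,0,0],0.076]]' && python3 -c "
from plant import close_job; print(close_job())"
```

```text
time: 32.93
tool_pos: [441.2, 228.1, 420.7]
tcp_rot: [3.142, -0.0, 1.347]
contact_force: [-0.3, -0.4, 0.0]
grip_width: 75.9
the job is handed in; nothing more can be done
None
```

I moved the bottle and jar into the tray, set the weight on the pan, and stood the bottle and jar back on their discs. The job was handed in at 33 s; the interface reports no verdict.

- **Weight:** the last pictures show it upright, about 1–2 mm from the pan's centre.
- **Bottle and jar:** both stand upright on their own discs, within about 1 mm (bottle) and 4 mm (jar) of where I first saw them.
- **Bystanders:** I saw no change at the test-tube rack, beaker or tip box between the first and last top views.
- **Robot:** it was clear of everything and felt no force. While placing things, I read no more than about 11 N, when setting the jar down in the tray.

**Disagreements:**
- My estimates of the pan's centre differed by up to 5 mm. I used the wrist-view circle fit, which the final check supported.
- I set aside a wrist-view reading of the balance housing because its rear edge came out about 45 mm short.
- Where the stand's pixels changed from the first view, I take it to be the weight leaving and slight shifts of the bottle and jar; I did not look into it further.

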